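# Set the stiff knob of a free-standing soak timer and start it

### The job

Set the soak-test timer that stands loose on the mat: turn its stiff knob clockwise until the pointer lines up with the little metal tab at the rim, bearing down on the timer all the while so that it does not swing round or slide on the mat, but never with more than 30 N. Then press its round start key fully down, let go, and leave the timer standing where it was; do not disturb the screwdriver, the plug-in module and the solder spool beside it.

Things in the scene. Friction and masses are not known exactly. Their poses are not given: they have to be found in the camera images.
- mat: dark mat fixed to the bench, 300 (x) x 310 (y) x 3 mm, origin at the centre of its underside. The timer's feet slip on it: under its own weight alone the timer swings round with the knob. About 12 to 20 N of steady push down on the knob holds it; more than 30 N is too much
- timer: free-standing timer: grey box 140 (x) x 84 (y) mm, aluminium face 46 mm above its underside, 0.3 to 0.45 kg, on four small rubber feet. Origin at the centre of its underside; z up; +x points to the knob end, -x to the start-key end. The knob's axis is vertical through (26, 0) mm, the start key's through (-44, 0) mm
- timer_front (a point): point in the middle of the timer's key-end wall, at (-70, 0, 20) mm of the timer; it must stay within 15 mm of where it was at the start
- dial (a joint): angle of the timer's knob, rad, grows clockwise seen from above, 0 to 3.2; starts between 0 and 0.5; takes about 0.28 N m to turn and stays where it is left. At 0 the pointer points 2.2 rad counter-clockwise (seen from above) from the timer's +x axis
- dial_grip (a point): point on the knob's axis in its grip bar. The bar is 46 mm long (this point's x axis, +x to the pointer end), 14 mm thick, 30 mm high: from 17 mm below to 13 mm above this point. Under it a flat round skirt, 54 mm across, turns with the bar (top 17 mm below this point, 54 mm above the timer's underside); fingertips may bear down on it
- pointer_tip (a point): end of the pointer line of the knob, 30 mm from the knob's axis
- tab (a joint): where the metal tab stands on the rim, rad; the pointer lines up with the tab when dial = 2.0 + tab. The tab stands stiffly during the run (-0.35 to 0.35), do not shift it
- tab_mark (a point): inner end of the small bright metal tab (10 mm along the radius x 7 mm, top 4 mm above the face, below the skirt's top) at the knob's rim, 30 mm from the knob's axis; it is in line with the middle of the tab; the pointer tip is to come to this point
- start_key (a joint): travel of the start key, m: 0 up, 0.005 fully down; spring return, about 4 N to push fully down, then a hard stop
- key_top (a point): centre of the top of the round start key, 26 mm diameter, standing 10 mm above the face
- screwdriver: bystander: small black screwdriver lying on the mat, 118 mm long, 16 mm thick; origin at its centre, underside
- sfp_module: bystander: flat metal plug-in module with a blue bail, 59 x 14 x 13 mm, lying on the mat; origin at its centre, underside
- solder_spool: bystander: white spool of solder, 54 mm diameter, 47 mm high, standing on the mat; origin at its centre, underside

How it is judged:
On the way, in this order (a step that is already met when the one before it is completed fails the run):
1. the knob's pointer is lined up with the metal tab (tips within 4.5 mm) (horizontal distance between pointer_tip and tab_mark below 0.0045 m), for 0.3 s.
2. the start key is pressed fully down (at least 4 mm) with the pointer on the tab (value of joint start_key above 0.004 m and horizontal distance between pointer_tip and tab_mark below 0.0045 m), for 0.1 s.
At the end, for the whole second after the job is handed in: the pointer tip is within 4.5 mm (about 0.15 rad) of the tab mark, the start key is up again (less than 1 mm down), and the timer stands upright and at rest with its key end within 15 mm of where it started (horizontal distance between pointer_tip and tab_mark below 0.0045 m and value of joint start_key below 0.001 m and distance of timer_front from where it was at the start of the episode below 0.015 m and angle between timer's own z axis and vertical below 0.05 rad and linear speed of timer below 0.02 m/s); the robot touches nothing.
It fails at once if the timer swings round or slides: its key end is more than 15 mm from where it started (distance of timer_front from where it was at the start of the episode above 0.015 m).
It fails at once if the metal tab is more than 15 mm from where it started (distance of tab_mark from where it was at the start of the episode above 0.015 m).
It fails at once if the timer is pressed on the mat with more than 35 N (30 N of pressing, and its own weight) (contact force between timer and mat above 35 N).
It fails at once if the timer is lifted or tipped by more than 0.12 rad (angle between timer's own z axis and vertical above 0.12 rad).
It fails at once if the screwdriver, the plug-in module or the solder spool is moved by more than 20 mm (distance of any of screwdriver, sfp_module, solder_spool from where it was at the start of the episode above 0.02 m).
It also fails if it takes over 72 s, if anything falls off the work surface, if the arm or the gripper's body presses on something with over 40 N, if the wrist force passes 120 N, or if a joint passes its speed limit or range.

### The arm

A 6-joint arm with a two-finger parallel gripper is mounted at the origin on a cart in front of the work surface, level with it; the furniture and walls round the work are solid. World frame = base frame: x ahead of the robot, y to its left, z up, the work surface at z = 0. Lengths are in m, angles in rad, forces in N, time in s.
With the tool pointing down it reaches from about 0.3 to 0.95 m from the base axis. Payload 3.1 kg.
Tool frame: the origin (TCP) lies midway between the tips of the shut fingers; the grasp point (between the pads) lies 19 mm behind it; z points along the fingers, y is the line along which they close (so a half turn about z gives the same grasp; the last joint's range is limited). The gripper opens to 85 mm and grips with 20 to 120 N. Pads are 22 mm wide; open, the fingers measure 114 mm over their backs; the gripper's body (76 mm by 85 mm) begins 54 mm behind the grasp point. The pads swing forward as they close: fully open they stand 13 mm farther back than shut.
Start: joints at [-1.399, 0.308, 1.634, -0, 1.2, -0.07], TCP at [0.15, -0.607, 0.231] pointing down, gripper open.
Joint ranges: [-3.06, 3.06], [-0.79, 1.96], [0.05, 2.63], [-1.19, 4.34], [0.05, 2.64], [-2.94, 2.94]. Speed limits (rad/s): [2.79, 2.79, 3.14, 3.14, 3.14, 3.14].

### API

Orientations are given as a rotation vector (axis times angle).
In Python, from station import manip, viewer gives the robot as it stands.
- The arm moves only by the shell command python3 -m creep 'ROWS' [OPENING] [FORCE]. ROWS is JSON, a list of rows, each an object of numbers: "dx", "dy", "dz": the shift along the tool's x, y, z in mm; "rx", "ry", "rz": the turn, a rotation vector about the tool's x, y, z in rad. In form: [{"dx": .., "dy": .., "dz": .., "rx": .., "ry": .., "rz": ..}, ...]. A call has 1 to 8 rows; each row shifts and turns the commanded pose from where the row before left it, along the tool's axes as they then stand; what a row does not reach is not made up. A row lasts 1/10 s, in which the tool goes at most 50 mm and 8.59 degrees, less where a joint would pass 70% of its speed; a pose out of reach is approached as far as the arm can. A call with a gripper value outside its range is refused whole. OPENING is the finger opening in mm, from 0 to 85.4, set as the call begins (- or left out, the last holds). The fingers move at their own pace and stop on an object; FORCE is the grip in N (left out, the last holds). Time passes only in rows, so rows that do not move let the fingers close. It gives the time, the measured TCP pose, the force, the opening and the grip force at its end, in the units of the state.
- manip.observe(): the state, without advancing time (a new reading comes with each control period).
- viewer.camera(name): name is "scene" or "side" or "wrist"; returns (picture, depth): 384x512x3 uint8, blue, green, red; 384x512 float32, m along the optical axis (not along the pixel's ray), 0 where there is no reading.
- viewer.camera_model(name): a dict with "vertical_fov" (degrees; the focal length in pixels is half the picture's height over the tangent of half this angle, whatever the lens; pixels are square), "cx", "cy" (the principal point, pixels), "R" (3x3) and "t" (3): a world point X has camera coordinates R X + t; the wrist camera has in their place "hand_eye" (4x4, takes a point from camera to tool coordinates, whose origin is the TCP and whose axes are the flange's). Camera axes: x right, y down, z forward; pixel columns grow to the right and rows downward; lengths in m; the calibration is good to about 2 mm. The wrist camera is an equidistant fisheye: a pixel r from the principal point sees the ray r / f radians off the axis. A picture is of the moment at which its call begins: read the wrist's pose just before it. camera_model takes no time and is no camera call.
- manip.sign_off(): hands the job in; it is judged then, once.
Trained networks look in the newest picture that a camera, given by its name, has taken for a name from the list of things; names that differ only in an ending like _2 or _b are one class to them, and where a whole thing is asked for, a point or a joint stands for the part that bears it (a point fixed in the world has none). Each returns a list of dicts, best first, with "score" (0 to 1); they miss things now and then, are a little off and sometimes report something else, mostly with a low value. They report only what shows in the picture. A call takes as long as a camera call.
- viewer.spot_in(thing, camera): "pixel" ([column, row] in pixels, amid what is visible of it).
- viewer.place_of(thing, camera): "pixel" ([column, row] in pixels: a listed point, or the origin of a listed thing).
The state is a dict: "t": time; "qpos": joint angles; "qvel": joint speeds; "joint_torque": joint torques, N m; "position": TCP position; "ee_rot": TCP orientation; "ft_force": force on the tool from outside, world axes, zero at the start; "ft_torque": the same for the moment, N m; "opening": finger opening in m; "grip_force": force on a finger pad.
Only numpy, scipy, OpenCV 4.12 (cv2) and the standard library are available. Lean on these libraries where they do the work, as an engineer would, in place of code of your own. Each camera call takes 0.05 s, during which the arm holds its last target. There are 200 camera calls.

## Working session

There is one attempt and no reset: what is moved stays moved. The work goes in short steps, Python scripts to look and compute and a shell command to move; the robot and the scene stay as the last step left them, time stands still between calls to the robot, and variables do not carry over. Pictures are saved under pics/ and viewed, at most 10 in all, crops included, and the job is handed in when it is done.

```bash
mkdir -p pics
cat > h.py <<'E'
import numpy as np, cv2
from scipy.spatial.transform import Rotation as Rn
from station import manip, viewer
def ray(cam,px,s=None):
    """camera origin and direction in world"""
    m=viewer.camera_model(cam); f=192/np.tan(np.radians(m["vertical_fov"])/2)
    d=np.array([px[0]-m["cx"],px[1]-m["cy"]])/f
    if cam=="wrist":
        r=np.linalg.norm(d); v=np.r_[d/r*np.sin(r),np.cos(r)] if r>1e-9 else np.array([0,0,1.])
        H=np.array(m["hand_eye"]); R=Rn.from_rotvec(s["ee_rot"]).as_matrix()
        return R@H[:3,3]+np.array(s["position"]), R@H[:3,:3]@v
    R=np.array(m["R"]); return -R.T@np.array(m["t"]), R.T@np.r_[d,1]
def atz(cam,px,z,s=None):
    o,v=ray(cam,px,s); return (o+v*(z-o[2])/v[2]).round(4)
Z=dict(timer=.003,dial_grip=.074,pointer_tip=.057,tab_mark=.053,key_top=.059,timer_front=.023,screwdriver=.003,sfp_module=.003,solder_spool=.003)
def look(cam,things,fn=None):
    s=manip.observe(); p,d=viewer.camera(cam)
    if fn: cv2.imwrite("pics/"+fn,p)
    for n in things:
        for r in viewer.place_of(n,cam)[:2]:
            print(cam,n,round(r["score"],2),np.round(r["pixel"]),atz(cam,r["pixel"],Z[n],s))
    return s,p,d
E
python3 - <<'E'
from h import *
a,p,_=look("scene",Z); b,q,_=look("side",["timer","dial_grip","pointer_tip","tab_mark","key_top","timer_front"])
cv2.imwrite("pics/a.png",cv2.resize(np.vstack([p,q]),(600*512//768*2//1,600))if 0 else np.hstack([p,q])[:, :][:, ::1] if 0 else cv2.resize(np.hstack([p,q]),(800,300)))
print(a)
E
```

```text
scene timer 0.97 [282. 218.] [0.5481 0.1874 0.003 ]
scene dial_grip 0.62 [278. 182.] [0.5797 0.1753 0.074 ]
scene pointer_tip 0.75 [265. 195.] [0.5778 0.2123 0.057 ]
scene pointer_tip 0.57 [298. 227.] [0.4578 0.2294 0.057 ]
scene tab_mark 0.22 [234. 260.] [0.4649 0.3818 0.053 ]
scene key_top 0.55 [288. 206.] [0.5194 0.2    0.059 ]
scene key_top 0.41 [284. 215.] [0.502  0.2269 0.059 ]
scene timer_front 0.64 [297. 228.] [0.4849 0.2041 0.023 ]
scene screwdriver 0.82 [235. 258.] [0.509  0.3453 0.003 ]
scene sfp_module 0.48 [351. 219.] [0.4525 0.0736 0.003 ]
scene sfp_module 0.24 [282. 215.] [0.5541 0.1832 0.003 ]
scene solder_spool 0.77 [282. 177.] [0.6644 0.0836 0.003 ]
side timer 0.97 [252. 237.] [0.5603 0.1879 0.003 ]
side dial_grip 0.93 [262. 211.] [0.5796 0.1831 0.074 ]
side pointer_tip 0.96 [259. 208.] [0.5807 0.2139 0.057 ]
side tab_mark 0.7 [258. 211.] [0.5794 0.2107 0.053 ]
side key_top 0.42 [227. 218.] [0.5101 0.199  0.059 ]
side timer_front 0.76 [216. 229.] [0.4869 0.2119 0.023 ]
{'t': 0.0, 'qpos': array([-1.39871185e+00,  3.09015139e-01,  1.63520263e+00,  1.40968962e-05,
        1.19968952e+00, -6.97403532e-02]), 'qvel': array([-0.0009627 , -0.00161074, -0.00062502,  0.00062892,  0.00152999,
       -0.00096177]), 'joint_torque': array([-5.15358752e-04, -4.15252626e+01, -2.76660454e+01, -7.50678009e-05,
        1.02439761e-02, -6.92796775e-06]), 'position': array([ 0.14948284, -0.60600899,  0.2300331 ]), 'ee_rot': array([-3.11636144e+00, -3.78645764e-01,  1.65250138e-04]), 'ft_force': array([-0.41414994,  0.47092171, -0.32025443]), 'ft_torque': array([-0.03397514, -0.01195429, -0.03000437]), 'grip_force': 0.0, 'opening': 0.0856968866198996}
```

View pics/a.png

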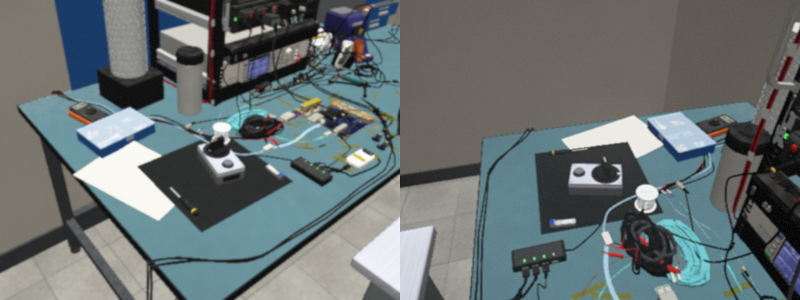

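```bash
python3 -m creep '[{"dx":32,"dy":-36,"dz":-4},{"dx":32,"dy":-36,"dz":-4},{"dx":32,"dy":-36,"dz":-4},{"dx":32,"dy":-36,"dz":-4},{"dx":32,"dy":-36,"dz":-4},{"dx":32,"dy":-36,"dz":-4},{"dx":32,"dy":-36},{"dx":32,"dy":-36}]'
python3 -m creep '[{"dx":32,"dy":-36},{"dx":32,"dy":-36},{"dx":32,"dy":-36},{"dx":32,"dy":-36},{"dx":32,"dy":-36},{"dx":32,"dy":-36},{"dx":32,"dy":-36},{"dx":32,"dy":-36}]'
python3 -m creep '[{"dx":32,"dy":-36},{"dx":32,"dy":-36},{"rz":-0.14},{"rz":-0.14},{"rz":-0.14},{"rz":-0.14},{"rz":-0.14}]'
python3 -m creep '[{"rz":-0.14},{"rz":-0.14},{"rz":-0.14},{"rz":-0.14},{"rz":-0.14},{}]'
python3 - <<'E'
from h import *
s,p,_=look("wrist",Z,"w1.png"); print(s["position"],s["ee_rot"],s["qpos"],s["ft_force"]); print(viewer.camera_model("wrist"))
E
```

```text
[ 0.14962431 -0.60681694  0.23127608] [3.11865372e+00 3.78947127e-01 8.44488947e-06] [-1.39870624e+00  3.08064294e-01  1.63383814e+00  5.74006873e-06
  1.19968956e+00 -6.97461332e-02] [-0.44732466 -0.1835593   0.14082276]
{'vertical_fov': 65.70646984690485, 'cx': 259.3474411601739, 'cy': 190.95916885901084, 'hand_eye': array([[ 5.61557474e-04, -9.47704233e-01, -3.19149450e-01,
         8.22309048e-02],
       [ 9.99999801e-01,  6.24043643e-04, -9.35343597e-05,
        -1.10169711e-03],
       [ 2.87806094e-04, -3.19149333e-01,  9.47704395e-01,
        -1.41977492e-01],
       [ 0.00000000e+00,  0.00000000e+00,  0.00000000e+00,
         1.00000000e+00]])}$[0]: bad value
$[0]: bad value
$[0]: bad value
$[0]: bad value
```

View pics/w1.png

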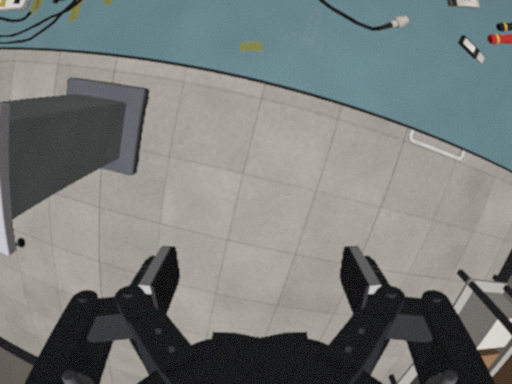

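The picture shows the floor, with the open fingers at (160,280) and (365,280). The arm hasn't moved because the rows were refused, so I'll retry with all six keys in each row.

```bash
python3 -m creep '[{"dx":32,"dy":-36,"dz":-4,"rx":0,"ry":0,"rz":0},{"dx":32,"dy":-36,"dz":-4,"rx":0,"ry":0,"rz":0},{"dx":32,"dy":-36,"dz":-4,"rx":0,"ry":0,"rz":0},{"dx":32,"dy":-36,"dz":-4,"rx":0,"ry":0,"rz":0},{"dx":32,"dy":-36,"dz":-4,"rx":0,"ry":0,"rz":0},{"dx":32,"dy":-36,"dz":-4,"rx":0,"ry":0,"rz":0},{"dx":32,"dy":-36,"dz":0,"rx":0,"ry":0,"rz":0},{"dx":32,"dy":-36,"dz":0,"rx":0,"ry":0,"rz":0}]'
```

```text
t: 2.15
position: [0.3299, -0.2644, 0.2558]
ee_rot: [3.118, 0.378, 0.002]
ft_force: [2.2, -0.6, 0.4]
opening: 0.085
grip_force: 0.0
```

```bash
python3 -m creep '[{"dx":32,"dy":-36,"dz":0,"rx":0,"ry":0,"rz":0},{"dx":32,"dy":-36,"dz":0,"rx":0,"ry":0,"rz":0},{"dx":32,"dy":-36,"dz":0,"rx":0,"ry":0,"rz":0},{"dx":32,"dy":-36,"dz":0,"rx":0,"ry":0,"rz":0},{"dx":32,"dy":-36,"dz":0,"rx":0,"ry":0,"rz":0},{"dx":32,"dy":-36,"dz":0,"rx":0,"ry":0,"rz":0},{"dx":32,"dy":-36,"dz":0,"rx":0,"ry":0,"rz":0},{"dx":32,"dy":-36,"dz":0,"rx":0,"ry":0,"rz":0}]'
python3 -m creep '[{"dx":32,"dy":-36,"dz":0,"rx":0,"ry":0,"rz":0},{"dx":25,"dy":-30,"dz":0,"rx":0,"ry":0,"rz":0},{"dx":0,"dy":0,"dz":0,"rx":0,"ry":0,"rz":-0.14},{"dx":0,"dy":0,"dz":0,"rx":0,"ry":0,"rz":-0.14},{"dx":0,"dy":0,"dz":0,"rx":0,"ry":0,"rz":-0.14},{"dx":0,"dy":0,"dz":0,"rx":0,"ry":0,"rz":-0.14},{"dx":0,"dy":0,"dz":0,"rx":0,"ry":0,"rz":-0.14},{"dx":0,"dy":0,"dz":0,"rx":0,"ry":0,"rz":-0.14}]'
python3 -m creep '[{"dx":0,"dy":0,"dz":0,"rx":0,"ry":0,"rz":-0.14},{"dx":0,"dy":0,"dz":0,"rx":0,"ry":0,"rz":-0.14},{"dx":0,"dy":0,"dz":0,"rx":0,"ry":0,"rz":-0.14},{"dx":0,"dy":0,"dz":0,"rx":0,"ry":0,"rz":-0.14},{"dx":0,"dy":0,"dz":0,"rx":0,"ry":0,"rz":0},{"dx":0,"dy":0,"dz":0,"rx":0,"ry":0,"rz":0}]'
python3 - <<'E'
from h import *
s,p,_=look("wrist",Z,"w2.png"); print(s["position"],s["ee_rot"],s["qpos"],s["ft_force"])
E
```

```text
t: 2.95
position: [0.5095, 0.0771, 0.2556]
ee_rot: [3.118, 0.38, 0.002]
ft_force: [1.1, -1.0, 0.9]
opening: 0.0852
grip_force: 0.0
t: 3.75
position: [0.5484, 0.1528, 0.2553]
ee_rot: [2.688, 1.626, 0.0]
ft_force: [0.5, -0.3, 0.6]
opening: 0.0861
grip_force: 0.0
t: 4.35
position: [0.5483, 0.1527, 0.2553]
ee_rot: [2.145, 2.296, -0.0]
ft_force: [-0.6, -0.3, -0.4]
opening: 0.0853
grip_force: 0.0
wrist timer 0.65 [266. 129.] [0.5545 0.1908 0.003 ]
wrist dial_grip 0.76 [290. 148.] [0.581 0.179 0.074]
wrist pointer_tip 0.68 [291. 122.] [0.5811 0.207  0.057 ]
wrist tab_mark 0.62 [310. 155.] [0.6076 0.1694 0.053 ]
wrist tab_mark 0.28 [236.   8.] [0.5095 0.3372 0.053 ]
wrist key_top 0.7 [234. 126.] [0.5157 0.198  0.059 ]
wrist timer_front 0.9 [214. 116.] [0.4869 0.2061 0.023 ]
wrist timer_front 0.51 [239.   8.] [0.5103 0.3464 0.023 ]
wrist screwdriver 0.76 [236.   7.] [0.5038 0.3529 0.003 ]
wrist sfp_module 0.76 [186. 201.] [0.4466 0.0804 0.003 ]
wrist solder_spool 0.81 [330. 205.] [0.6548 0.089  0.003 ]
[0.54833718 0.15272639 0.2552847 ] [ 2.14451854e+00  2.29578013e+00 -2.55830445e-05] [ 1.95153396e-01  1.79444821e-01  1.74355634e+00 -1.54067409e-05
  1.21860115e+00  1.27053779e-01] [-0.58715604 -0.27485545 -0.40541458]
```

View pics/w2.png

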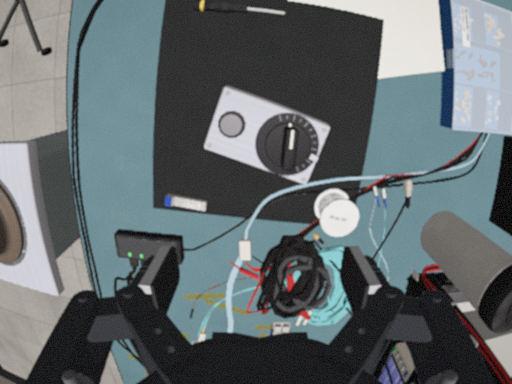

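Wrist view: the knob bar is at (288,145) with its white pointer end up at (291,122). The tab is at about (313,157) and the key at (231,123). Networks agree. Moving above the knob for one close look.

```bash
python3 -m creep '[{"dx":12,"dy":17,"dz":20,"rx":0,"ry":0,"rz":0},{"dx":12,"dy":17,"dz":20,"rx":0,"ry":0,"rz":0},{"dx":0,"dy":0,"dz":30,"rx":0,"ry":0,"rz":0},{"dx":0,"dy":0,"dz":25,"rx":0,"ry":0,"rz":0},{"dx":0,"dy":0,"dz":0,"rx":0,"ry":0,"rz":0},{"dx":0,"dy":0,"dz":0,"rx":0,"ry":0,"rz":0}]' 50 60
python3 - <<'E'
from h import *
s,p,_=look("wrist",["dial_grip","pointer_tip","tab_mark","key_top","timer_front"]); print(s["position"],s["ee_rot"],s["qpos"],s["ft_force"])
cv2.imwrite("pics/w3.png",cv2.resize(p[:,80:440],None,fx=1.5,fy=1.5,interpolation=cv2.INTER_CUBIC))
E
```

```text
t: 5.45
position: [0.5804, 0.1791, 0.1601]
ee_rot: [-2.141, -2.298, 0.001]
ft_force: [1.3, -0.4, 0.1]
opening: 0.0497
grip_force: 0.0
wrist dial_grip 0.82 [260. 198.] [0.5808 0.1792 0.074 ]
wrist dial_grip 0.54 [289. 202.] [0.6048 0.1779 0.074 ]
wrist pointer_tip 0.9 [260. 161.] [0.5791 0.2068 0.057 ]
wrist tab_mark 0.63 [166. 144.] [0.4958 0.2156 0.053 ]
wrist tab_mark 0.55 [184. 165.] [0.512  0.1974 0.053 ]
wrist key_top 0.57 [185. 163.] [0.5145 0.2008 0.059 ]
wrist timer_front 0.57 [166. 149.] [0.4858 0.2055 0.023 ]
[0.58037317 0.17906784 0.16012028] [-2.14088827e+00 -2.29836997e+00  1.30628922e-03] [2.27578823e-01 3.49558145e-01 1.73299369e+00 2.59947482e-05
 1.06005931e+00 1.56646290e-01] [ 1.27026856 -0.37483541  0.08534336]
```

View pics/w3.png

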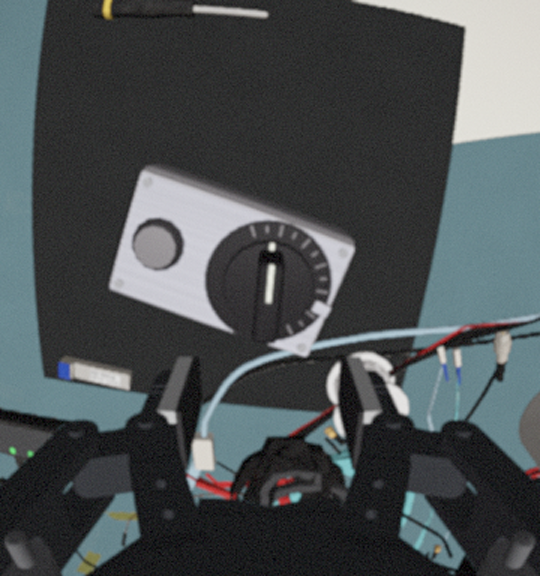

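The bar runs from (271,250) to (265,335) in the crop. The tab is at about (320,310), with its inner end near (316,312). Working out the angles.

Run:
```python
from h import *
s=manip.observe(); f=lambda c,z:atz("wrist",(c[0]/1.5+80,c[1]/1.5),z,s)
k=np.array([.5808,.1792])
for n,c,z in [("tip",(272,246),.057),("lineA",(271,253),.087),("lineB",(268,303),.087),("tabin",(314,312),.053),("tabout",(329,308),.053),("tabmid",(321,310),.053),("key",(157,244),.059)]:
    w=f(c,z); print(n,w,np.degrees(np.arctan2(*(w[:2]-k)[::-1])),np.linalg.norm(w[:2]-k))
a,b=f((271,253),.087),f((268,303),.087); print(np.arctan2(*(a-b)[1::-1]))
```

```text
tip [0.5818 0.2038 0.057 ] 87.67218491095885 0.024620316813558685
lineA [0.5807 0.2072 0.087 ] 90.20462691396584 0.02800017857085915
lineB [0.5811 0.1804 0.087 ] 75.96375653207508 0.0012369316876852967
tabin [0.6104 0.1637 0.053 ] -27.638741961490314 0.03341272212795605
tabout [0.6193 0.1669 0.053 ] -17.717668243366465 0.040417075599305775
tabmid [0.6145 0.1653 0.053 ] -22.414331275600173 0.03645408070436017
key [0.5157 0.2013 0.059 ] 161.2487943364423 0.06874896362855219
1.58572059178498
```

```bash
python3 -m creep '[{"dx":0,"dy":0,"dz":25,"rx":0,"ry":0,"rz":0.055},{"dx":0,"dy":0,"dz":25,"rx":0,"ry":0,"rz":0},{"dx":0,"dy":0,"dz":25,"rx":0,"ry":0,"rz":0},{"dx":0,"dy":0,"dz":10,"rx":0,"ry":0,"rz":0},{"dx":0,"dy":0,"dz":9,"rx":0,"ry":0,"rz":0},{"dx":0,"dy":0,"dz":0,"rx":0,"ry":0,"rz":0},{"dx":0,"dy":0,"dz":0,"rx":0,"ry":0,"rz":0}]' 40
python3 -m creep '[{"dx":0,"dy":0,"dz":0,"rx":0,"ry":0,"rz":0},{"dx":0,"dy":0,"dz":0,"rx":0,"ry":0,"rz":0},{"dx":0,"dy":0,"dz":0,"rx":0,"ry":0,"rz":0},{"dx":0,"dy":0,"dz":0,"rx":0,"ry":0,"rz":0},{"dx":0,"dy":0,"dz":0,"rx":0,"ry":0,"rz":0},{"dx":0,"dy":0,"dz":0,"rx":0,"ry":0,"rz":0}]' 0 50
```

```text
t: 6.45
position: [0.5815, 0.1793, 0.0673]
ee_rot: [2.203, 2.239, 0.002]
ft_force: [0.9, 0.1, -0.0]
opening: 0.0401
grip_force: 0.0
t: 7.05
position: [0.5812, 0.1794, 0.0676]
ee_rot: [2.203, 2.239, 0.002]
ft_force: [-1.8, 0.8, 5.5]
opening: 0.0131
grip_force: 51.8
```

```bash
python3 -m creep '[{"dx":0,"dy":0,"dz":1,"rx":0,"ry":0,"rz":0},{"dx":0,"dy":0,"dz":0,"rx":0,"ry":0,"rz":0},{"dx":0,"dy":0,"dz":0,"rx":0,"ry":0,"rz":0}]'
python3 -c "
from h import *
for c in range(3): look('wrist',[]); print(manip.observe()['ft_force'])"
```

```text
t: 7.35
position: [0.5812, 0.1794, 0.0675]
ee_rot: [2.203, 2.239, 0.002]
ft_force: [-4.4, -0.0, 10.1]
opening: 0.0132
grip_force: 52.5
[-3.80725626  0.20371725 10.92404843]
[-4.00464311  0.0367017  10.5171784 ]
[-3.5094825   0.10944744 10.69306153]
```

```bash
python3 -m creep '[{"dx":0,"dy":-0.6,"dz":1.3,"rx":0,"ry":0,"rz":0},{"dx":0,"dy":0,"dz":0,"rx":0,"ry":0,"rz":0},{"dx":0,"dy":0,"dz":0,"rx":0,"ry":0,"rz":0}]'
```

```text
t: 7.8
position: [0.5813, 0.1794, 0.0675]
ee_rot: [2.203, 2.238, 0.003]
ft_force: [-4.8, -0.8, 15.7]
opening: 0.0125
grip_force: 53.2
```

```bash
python3 -m creep '[{"dx":0,"dy":0,"dz":0.3,"rx":0,"ry":0,"rz":0.05},{"dx":0,"dy":0,"dz":0,"rx":0,"ry":0,"rz":0.05},{"dx":0,"dy":0,"dz":0,"rx":0,"ry":0,"rz":0.05},{"dx":0,"dy":0,"dz":0,"rx":0,"ry":0,"rz":0.05},{"dx":0,"dy":0,"dz":0,"rx":0,"ry":0,"rz":0}]'
python3 -c "
from h import *
s,_,_=look('wrist',['key_top','timer_front']); print(s['ft_force'],s['ft_torque'])"
```

```text
t: 8.3
position: [0.5815, 0.1794, 0.0675]
ee_rot: [2.415, 2.007, 0.003]
ft_force: [-5.6, -1.2, 16.9]
opening: 0.0125
grip_force: 53.3
wrist key_top 0.6 [146. 232.] [0.5167 0.1987 0.059 ]
wrist timer_front 0.55 [126. 205.] [0.4887 0.2064 0.023 ]
[-5.59312205 -1.22910931 16.8738356 ] [-0.17239647  0.91793993  0.02507366]
```

```bash
python3 -m creep '[{"dx":-0.2,"dy":-1,"dz":0,"rx":0,"ry":0,"rz":0.05},{"dx":0,"dy":0,"dz":0,"rx":0,"ry":0,"rz":0.05},{"dx":0,"dy":0,"dz":0,"rx":0,"ry":0,"rz":0.05},{"dx":0,"dy":0,"dz":0,"rx":0,"ry":0,"rz":0.05},{"dx":0,"dy":0,"dz":0,"rx":0,"ry":0,"rz":0.05},{"dx":0,"dy":0,"dz":0,"rx":0,"ry":0,"rz":0.05},{"dx":0,"dy":0,"dz":0,"rx":0,"ry":0,"rz":0}]'
python3 -c "
from h import *
s,_,_=look('wrist',['key_top','timer_front']); print(s['ft_force'],s['ft_torque'])"
```

```text
t: 9.15
position: [0.5817, 0.1793, 0.0675]
ee_rot: [2.686, 1.624, 0.008]
ft_force: [-1.8, -2.2, 14.1]
opening: 0.0125
grip_force: 53.0
wrist timer_front 0.7 [134. 238.] [0.4898 0.2085 0.023 ]
[-1.7554137  -2.209539   14.08243631] [-0.29457244  0.48119295  0.07726658]
```

```bash
python3 -m creep '[{"dx":0,"dy":0,"dz":1,"rx":0,"ry":0,"rz":0},{"dx":0,"dy":0,"dz":0,"rx":0,"ry":0,"rz":0.05},{"dx":0,"dy":0,"dz":0,"rx":0,"ry":0,"rz":0.05},{"dx":0,"dy":0,"dz":0,"rx":0,"ry":0,"rz":0.05},{"dx":0,"dy":0,"dz":0,"rx":0,"ry":0,"rz":0.05},{"dx":0,"dy":0,"dz":0,"rx":0,"ry":0,"rz":0.05},{"dx":0,"dy":0,"dz":0,"rx":0,"ry":0,"rz":0.05},{"dx":0,"dy":0,"dz":0,"rx":0,"ry":0,"rz":0}]'
python3 - <<'E'
from h import *
s,p,_=look('wrist',['key_top','timer_front']); print(s['ft_force'],s['ft_torque'],s["qpos"])
cv2.imwrite("pics/w4.png",p)
look("side",['key_top','timer_front','dial_grip','pointer_tip','tab_mark'])
E
```

```text
t: 10.1
position: [0.582, 0.1791, 0.0675]
ee_rot: [2.899, 1.204, 0.008]
ft_force: [-3.7, -2.5, 19.3]
opening: 0.0124
grip_force: 53.5
wrist key_top 0.63 [169. 289.] [0.515  0.1963 0.059 ]
wrist timer_front 0.56 [152. 269.] [0.4909 0.2076 0.023 ]
[-3.65936038 -2.45441633 19.34290638] [-0.48094124  0.80920542  0.05633544] [ 0.22779948  0.47139244  1.77807999 -0.00191995  0.88653258  1.01240219]
side key_top 0.6 [228. 217.] [0.511  0.1997 0.059 ]
side timer_front 0.77 [218. 234.] [0.4876 0.1959 0.023 ]
side dial_grip 0.66 [264. 209.] [0.5843 0.1884 0.074 ]
side pointer_tip 0.82 [270. 211.] [0.602  0.1981 0.057 ]
side tab_mark 0.34 [228. 217.] [0.5143 0.2076 0.053 ]
```

View pics/w4.png

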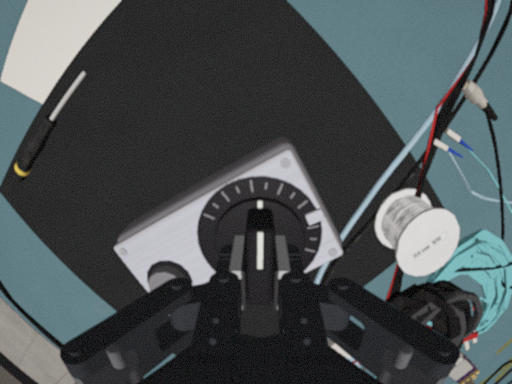

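Picture: the pointer end is at (260,205), following the gripper, and the tab is at (314,217). The timer has hardly moved. Continuing.

```bash
python3 -m creep '[{"dx":-0.8,"dy":-0.2,"dz":0,"rx":0,"ry":0,"rz":0.05},{"dx":0,"dy":0,"dz":0,"rx":0,"ry":0,"rz":0.05},{"dx":0,"dy":0,"dz":0,"rx":0,"ry":0,"rz":0.05},{"dx":0,"dy":0,"dz":0,"rx":0,"ry":0,"rz":0.05},{"dx":0,"dy":0,"dz":0,"rx":0,"ry":0,"rz":0.05},{"dx":0,"dy":0,"dz":0,"rx":0,"ry":0,"rz":0.05},{"dx":0,"dy":0,"dz":0,"rx":0,"ry":0,"rz":0.05},{"dx":0,"dy":0,"dz":0,"rx":0,"ry":0,"rz":0.05}]'
```

```text
t: 11.35
position: [0.5822, 0.1787, 0.0675]
ee_rot: [3.081, 0.604, 0.012]
ft_force: [-1.4, -2.4, 16.3]
opening: 0.0128
grip_force: 53.2
```

```bash
python3 -m creep '[{"dx":-0.5,"dy":0.3,"dz":0.4,"rx":0,"ry":0,"rz":0.05},{"dx":0,"dy":0,"dz":0,"rx":0,"ry":0,"rz":0.05},{"dx":0,"dy":0,"dz":0,"rx":0,"ry":0,"rz":0.05},{"dx":0,"dy":0,"dz":0,"rx":0,"ry":0,"rz":0.05},{"dx":0,"dy":0,"dz":0,"rx":0,"ry":0,"rz":0.05},{"dx":0,"dy":0,"dz":0,"rx":0,"ry":0,"rz":0.05},{"dx":0,"dy":0,"dz":0,"rx":0,"ry":0,"rz":0.05},{"dx":0,"dy":0,"dz":0,"rx":0,"ry":0,"rz":0.05}]'
python3 -m creep '[{"dx":0,"dy":0,"dz":0.3,"rx":0,"ry":0,"rz":0.05},{"dx":0,"dy":0,"dz":0,"rx":0,"ry":0,"rz":0.05},{"dx":0,"dy":0,"dz":0,"rx":0,"ry":0,"rz":0.05},{"dx":0,"dy":0,"dz":0,"rx":0,"ry":0,"rz":0.05},{"dx":0,"dy":0,"dz":0,"rx":0,"ry":0,"rz":0}]'
python3 - <<'E'
from h import *
s,p,_=look('wrist',['key_top','timer_front','pointer_tip','tab_mark']); print(s['ft_force'],s['ft_torque'],s["qpos"])
cv2.imwrite("pics/w5.png",cv2.resize(p[120:320,130:390],None,fx=3,fy=3,interpolation=cv2.INTER_CUBIC))
E
```

```text
t: 12.15
position: [0.5823, 0.1782, 0.0674]
ee_rot: [3.141, -0.02, 0.014]
ft_force: [-2.0, -3.3, 17.7]
opening: 0.0129
grip_force: 53.4
t: 12.65
position: [0.5823, 0.178, 0.0674]
ee_rot: [-3.123, 0.333, -0.013]
ft_force: [-1.5, -2.3, 19.8]
opening: 0.0129
grip_force: 53.6
wrist key_top 0.65 [255. 330.] [0.5143 0.1966 0.059 ]
wrist pointer_tip 0.6 [260. 196.] [0.6092 0.1729 0.057 ]
wrist pointer_tip 0.17 [387. 310.] [0.5042 0.1017 0.057 ]
wrist tab_mark 0.49 [269. 189.] [0.6107 0.1676 0.053 ]
[-1.51836313 -2.32459394 19.80141441] [-0.58547433  0.54450277  0.06798762] [ 0.22634265  0.47004595  1.780272   -0.00290221  0.88315872  2.01130449]
```

View pics/w5.png

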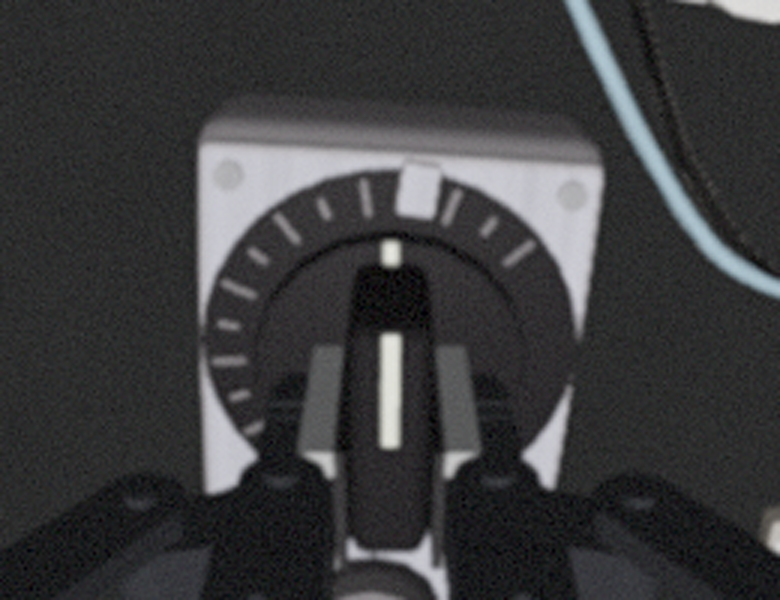

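The pointer tip is at crop (391,240) and the tab's inner end at (416,217). A little more turn is needed.

Run:
```python
from h import *
s=manip.observe(); f=lambda c,z:atz("wrist",(c[0]/3+130,c[1]/3+120),z,s)
k=s["position"][:2]
for n,c,z in [("tip",(391,240),.057),("tabin",(416,217),.053),("tabout",(422,162),.053),("key",(382,590),.059)]:
    w=f(c,z); print(n,w,np.arctan2(*(w[:2]-k)[::-1]),np.linalg.norm(w[:2]-k))
a,b=f((201,142),.049),f((204,490),.049);print(a,b,np.arctan2(*(a-b)[1::-1]))
```

```text
tip [0.607  0.1732 0.057 ] -0.19247165197580435 0.025189389754159665
tabin [0.609 0.168 0.053] -0.35866469026060993 0.028540381283362466
tabout [0.6192 0.1648 0.053 ] -0.3437714779695011 0.03921894532086604
key [0.5268 0.1924 0.059 ] 2.887934867587963 0.057309596652913346
[0.6308 0.2047 0.049 ] [0.5546 0.2271 0.049 ] -0.2859093357071904
```

```bash
python3 -m creep '[{"dx":0,"dy":0,"dz":0,"rx":0,"ry":0,"rz":0.05},{"dx":0,"dy":0,"dz":0,"rx":0,"ry":0,"rz":0.05},{"dx":0,"dy":0,"dz":0,"rx":0,"ry":0,"rz":0.05},{"dx":0,"dy":0,"dz":0,"rx":0,"ry":0,"rz":0.01},{"dx":0,"dy":0,"dz":0,"rx":0,"ry":0,"rz":0},{"dx":0,"dy":0,"dz":0,"rx":0,"ry":0,"rz":0},{"dx":0,"dy":0,"dz":0,"rx":0,"ry":0,"rz":0}]'
python3 - <<'E'
from h import *
s,p,_=look('wrist',['key_top','pointer_tip','tab_mark']); print(s['ft_force'],s['ft_torque'],s["qpos"])
cv2.imwrite("pics/w6.png",cv2.resize(p[120:320,130:390],None,fx=3,fy=3,interpolation=cv2.INTER_CUBIC))
E
```

```text
t: 13.6
position: [0.5822, 0.1778, 0.0674]
ee_rot: [-3.087, 0.58, -0.013]
ft_force: [-2.1, -3.9, 19.6]
opening: 0.0128
grip_force: 53.6
wrist key_top 0.91 [272. 328.] [0.5155 0.1954 0.059 ]
wrist pointer_tip 0.71 [260. 191.] [0.6108 0.1676 0.057 ]
wrist pointer_tip 0.47 [408. 292.] [0.5025 0.0972 0.057 ]
wrist tab_mark 0.73 [258. 190.] [0.6103 0.1687 0.053 ]
[-2.08867671 -3.91509853 19.60124759] [-0.6772117   0.60699561  0.1105111 ] [ 0.22623266  0.46998481  1.78034858 -0.00321645  0.88337901  2.1702746 ]
```

View pics/w6.png

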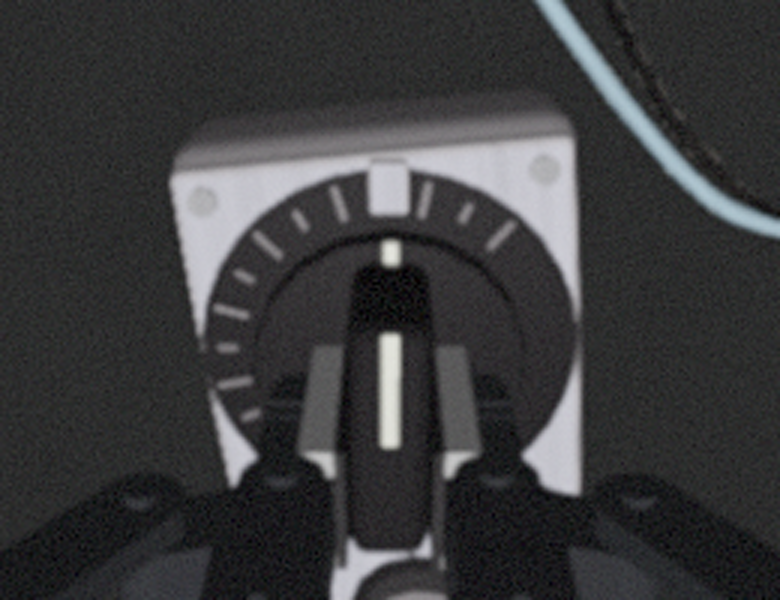

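Aligned: the tip is at column 391 and the tab at 389. Releasing and lifting.

```bash
python3 -m creep '[{"dx":0,"dy":0,"dz":-0.8,"rx":0,"ry":0,"rz":0},{"dx":0,"dy":0,"dz":-0.6,"rx":0,"ry":0,"rz":0},{"dx":0,"dy":0,"dz":0,"rx":0,"ry":0,"rz":0}]'
python3 -m creep '[{"dx":0,"dy":0,"dz":0,"rx":0,"ry":0,"rz":0},{"dx":0,"dy":0,"dz":0,"rx":0,"ry":0,"rz":0},{"dx":0,"dy":0,"dz":0,"rx":0,"ry":0,"rz":0},{"dx":0,"dy":0,"dz":-1,"rx":0,"ry":0,"rz":0},{"dx":0,"dy":0,"dz":-4,"rx":0,"ry":0,"rz":0},{"dx":0,"dy":0,"dz":-15,"rx":0,"ry":0,"rz":0},{"dx":0,"dy":0,"dz":-25,"rx":0,"ry":0,"rz":0},{"dx":0,"dy":0,"dz":-15,"rx":0,"ry":0,"rz":0}]' 35
python3 -m creep '[{"dx":-23,"dy":2,"dz":0,"rx":0,"ry":0,"rz":0},{"dx":-23,"dy":3,"dz":0,"rx":0,"ry":0,"rz":0},{"dx":-23,"dy":2,"dz":0,"rx":0,"ry":0,"rz":0},{"dx":0,"dy":0,"dz":0,"rx":0,"ry":0,"rz":0},{"dx":0,"dy":0,"dz":0,"rx":0,"ry":0,"rz":0},{"dx":0,"dy":0,"dz":0,"rx":0,"ry":0,"rz":0}]' 0
python3 - <<'E'
from h import *
s,p,_=look('wrist',['key_top','dial_grip','pointer_tip','tab_mark','timer_front']); print(s['position'],s['ft_force'])
cv2.imwrite("pics/w7.png",p)
E
```

```text
t: 14.1
position: [0.5821, 0.1778, 0.0675]
ee_rot: [-3.086, 0.58, -0.014]
ft_force: [0.1, -3.2, 12.7]
opening: 0.0126
grip_force: 52.6
t: 14.9
position: [0.5792, 0.1786, 0.1262]
ee_rot: [-3.086, 0.582, -0.005]
ft_force: [0.2, 0.1, 1.0]
opening: 0.0347
grip_force: 0.0
t: 15.5
position: [0.5126, 0.1969, 0.1243]
ee_rot: [-3.086, 0.583, -0.004]
ft_force: [0.3, -0.8, -0.7]
opening: 0.0002
grip_force: 0.0
wrist key_top 0.61 [261. 207.] [0.5116 0.1969 0.059 ]
wrist dial_grip 0.78 [248. 112.] [0.581  0.1794 0.074 ]
wrist dial_grip 0.56 [261. 208.] [0.5169 0.1952 0.074 ]
wrist pointer_tip 0.79 [250.  70.] [0.6072 0.1676 0.057 ]
wrist tab_mark 0.51 [247.  69.] [0.6096 0.1696 0.053 ]
wrist tab_mark 0.33 [247. 112.] [0.5807 0.1806 0.053 ]
wrist timer_front 0.82 [262. 218.] [0.4887 0.2052 0.023 ]
[0.51260302 0.19690591 0.12427805] [ 0.26997981 -0.82764504 -0.7091277 ]
```

View pics/w7.png

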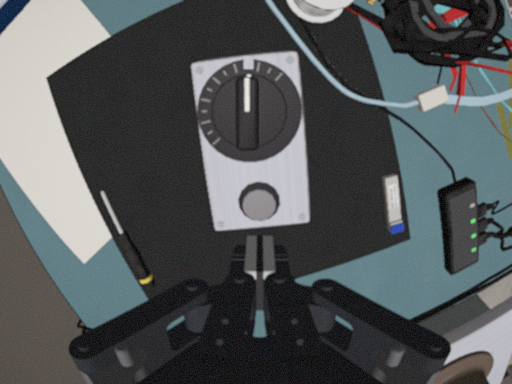

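Pointer and tab are in line at about (248,70), and the key at (260,203) lies under the fingertips. Pressing it.

```bash
python3 -m creep '[{"dx":1.5,"dy":0,"dz":20,"rx":0,"ry":0,"rz":0},{"dx":0,"dy":0,"dz":20,"rx":0,"ry":0,"rz":0},{"dx":0,"dy":0,"dz":15,"rx":0,"ry":0,"rz":0},{"dx":0,"dy":0,"dz":5,"rx":0,"ry":0,"rz":0},{"dx":0,"dy":0,"dz":0,"rx":0,"ry":0,"rz":0},{"dx":0,"dy":0,"dz":0,"rx":0,"ry":0,"rz":0}]'
python3 -m creep '[{"dx":0,"dy":0,"dz":2,"rx":0,"ry":0,"rz":0},{"dx":0,"dy":0,"dz":2,"rx":0,"ry":0,"rz":0},{"dx":0,"dy":0,"dz":1,"rx":0,"ry":0,"rz":0},{"dx":0,"dy":0,"dz":0,"rx":0,"ry":0,"rz":0},{"dx":0,"dy":0,"dz":0,"rx":0,"ry":0,"rz":0}]'
```

```text
t: 16.4
position: [0.5131, 0.1964, 0.0638]
ee_rot: [-3.087, 0.583, -0.001]
ft_force: [-0.2, 0.1, 0.5]
opening: 0.0001
grip_force: 0.0
t: 16.9
position: [0.5129, 0.1964, 0.0588]
ee_rot: [-3.087, 0.583, -0.001]
ft_force: [-0.3, -0.8, 0.9]
opening: 0.0001
grip_force: 0.6
```

```bash
python3 -m creep '[{"dx":0,"dy":0,"dz":1.5,"rx":0,"ry":0,"rz":0},{"dx":0,"dy":0,"dz":1.5,"rx":0,"ry":0,"rz":0},{"dx":0,"dy":0,"dz":1,"rx":0,"ry":0,"rz":0},{"dx":0,"dy":0,"dz":1,"rx":0,"ry":0,"rz":0},{"dx":0,"dy":0,"dz":0,"rx":0,"ry":0,"rz":0},{"dx":0,"dy":0,"dz":0,"rx":0,"ry":0,"rz":0}]'
python3 -m creep '[{"dx":0,"dy":0,"dz":1,"rx":0,"ry":0,"rz":0},{"dx":0,"dy":0,"dz":0,"rx":0,"ry":0,"rz":0},{"dx":0,"dy":0,"dz":0,"rx":0,"ry":0,"rz":0}]'
```

```text
t: 17.5
position: [0.5129, 0.1964, 0.054]
ee_rot: [-3.087, 0.583, -0.001]
ft_force: [-1.7, 0.0, 6.7]
opening: -0.0001
grip_force: 3.1
t: 17.8
position: [0.5129, 0.1964, 0.0539]
ee_rot: [-3.087, 0.583, -0.0]
ft_force: [-2.6, -1.2, 11.4]
opening: -0.0001
grip_force: 5.7
```

Hard stop reached (z stays at 0.054 while the force rises to 11 N). Lifting off.

```bash
python3 -m creep '[{"dx":0,"dy":0,"dz":0,"rx":0,"ry":0,"rz":0},{"dx":0,"dy":0,"dz":-2,"rx":0,"ry":0,"rz":0},{"dx":0,"dy":0,"dz":-5,"rx":0,"ry":0,"rz":0},{"dx":0,"dy":0,"dz":-15,"rx":0,"ry":0,"rz":0},{"dx":0,"dy":0,"dz":-30,"rx":0,"ry":0,"rz":0},{"dx":0,"dy":0,"dz":-30,"rx":0,"ry":0,"rz":0},{"dx":0,"dy":0,"dz":0,"rx":0,"ry":0,"rz":0},{"dx":0,"dy":0,"dz":0,"rx":0,"ry":0,"rz":0}]'
python3 - <<'E'
from h import *
s,p,_=look('wrist',['key_top','dial_grip','pointer_tip','tab_mark','timer_front']); print(s['position'])
cv2.imwrite("pics/w8.png",cv2.resize(p[40:240,130:390],None,fx=3,fy=3,interpolation=cv2.INTER_CUBIC))
E
```

```text
t: 18.6
position: [0.5128, 0.1963, 0.1354]
ee_rot: [-3.086, 0.583, -0.002]
ft_force: [1.0, 0.7, 0.1]
opening: 0.0001
grip_force: 0.0
wrist key_top 0.66 [260. 199.] [0.5143 0.1965 0.059 ]
wrist dial_grip 0.95 [247. 115.] [0.579  0.1804 0.074 ]
wrist pointer_tip 0.59 [249.  73.] [0.6068 0.1691 0.057 ]
wrist pointer_tip 0.48 [132. 232.] [0.5257 0.3131 0.057 ]
wrist timer_front 0.78 [263. 211.] [0.4898 0.2028 0.023 ]
wrist timer_front 0.61 [259. 200.] [0.5012 0.2027 0.023 ]
[0.51277438 0.19633307 0.13538661]
```

View pics/w8.png

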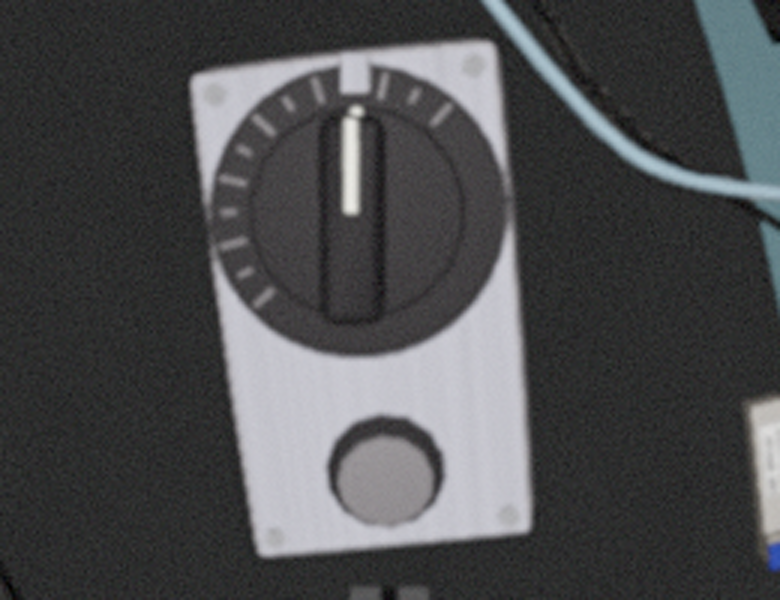

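The pointer tip (357,110) is in line with the tab (355,90), the key is up, and the gripper is clear. Handing in.

```bash
python3 -c "
from station import manip
print(manip.sign_off())"
```

```text
the job is handed in; nothing more can be done
None
```

I turned the knob until the pointer lined up with the tab, pressed the start key to its stop and let it spring back up, then handed the job in; no verdict came back. The push read at most about 20 N, and the key end ended roughly 4 mm from its start by camera estimate.

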